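Turn over the tasting board against the coved backstop and set out the jam

ROBOT

A 6-joint arm with a two-finger parallel gripper is mounted at the origin on the work surface. World frame = base frame: x ahead of the robot, y to its left, z up, the work surface at z = 0. Lengths are in mm, angles in rad, forces in N, time in s.
With the tool pointing down it reaches from about 400 to 825 mm from the base axis. Payload 7 kg.
Tool frame: the origin (TCP) lies on the centre line of the jaws, within the pads' length; the fingertips stand 11 mm ahead of it and the grasp point (between the pads) lies 8 mm behind it; z points along the fingers, y is the line along which they close (so a half turn about z gives the same grasp; the last joint's range is limited). The gripper opens to 88 mm and grips with 3 to 60 N. Pads are 19 mm wide; open, the fingers measure 130 mm over their backs; the gripper's body (78 mm by 193 mm) begins 47 mm behind the grasp point.
Start: joints at [1.44, 0.359, 0.012, 0, -1.224, -0.288], TCP at [274.504, 616.638, 237.561] pointing down, gripper open.
Joint ranges: [-3.07, 3.07], [-1.43, 2.12], [-1.02, 1.25], [-3.03, 1.67], [-3.05, -0], [-3.03, 3.03]. Speed limits (rad/s): [2.39, 2.39, 3.01, 3.14, 3.14, 3.14].

INTERFACE

Orientations are given as [roll, pitch, yaw] about the fixed x, y, z axes, in that order (R = Rz(yaw) Ry(pitch) Rx(roll)).
In Python, from plant import manip gives the robot as it stands.
- The arm moves only by the tool steer_hand, called after "Call:" as name(argument=value, ...) on one line, values as JSON. Schema: {"type":"object","properties":{"deltas":{"type":"object","properties":{"increments":{"type":"array","items":{"type":"array","items":{"type":"number"},"minItems":6,"maxItems":6},"minItems":1,"maxItems":8}},"additionalProperties":false,"required":["increments"]},"finger_gap":{"type":"number"},"force":{"type":"number"},"only":{"type":"string"},"quiet":{"type":"boolean"},"lines":{"type":"string"}},"required":["deltas"],"additionalProperties":false}. deltas is an object whose key "increments" holds a list of rows, 1 to 8 of them, each of 6 numbers: dx, dy, dz in shares of the most that a row can go, 1 being 50 mm, then a rotation vector rx, ry, rz in parts of the range, where 1.0 means 180 degrees; each row shifts and turns the commanded pose from where the row before left it, along the tool's axes as they then stand; what a row does not reach is not made up. A row lasts 1/10 s, in which the tool goes at most 50 mm and 0.15 rad, less where a joint would pass 70% of its speed; a pose out of reach is approached as far as the arm can. finger_gap is the finger opening in mm, set as the call begins (left out keeps the last). The fingers move at their own pace and stop on an object; force is the grip in N (left out, the last holds). Time passes only in rows, so rows that do not move let the fingers close. The tool returns the time, the measured TCP pose, the force, the opening and the grip force at its end. only (a regular expression) keeps the lines of the reply that match it, lines (a string "A,B") keeps lines A to B, and quiet returns only ok. Input that does not fit is refused with a message, and nothing moves.
- manip.observe(): the state, without advancing time (a new reading comes with each control period).
- manip.capture(name): name is "scene" or "top"; returns the picture (400x640x3 uint8, blue, green, red); there is no depth.
- manip.camera_info(name): a dict with "fx", "fy", "cx", "cy" (pixels), "dist_coeffs" ([k1, k2, p1, p2, k3] as OpenCV has them; the pictures are not rectified), "world_from_camera" (4x4, takes a point from camera to world coordinates). Camera axes: x right, y down, z forward; pixel columns grow to the right and rows downward; lengths in mm; the calibration is good to about 2 mm. A picture is of the moment at which its call begins. camera_info takes no time and is no camera call.
- manip.job_done(): hands the job in; it is judged then, once.
The state is a dict: "t": time; "joint_positions": joint angles; "joint_vel": joint speeds; "joint_efforts": joint torques, N m; "position": TCP position; "eef_rot": TCP orientation; "ft_force": force on the tool from outside, world axes, zero at the start; "wrist_torque": the same for the moment, N m; "grip_width": finger opening in mm; "grasp_force": force on a finger pad.
Only numpy, scipy, OpenCV 4.12 (cv2) and the standard library are available. Lean on these libraries where they do the work, as an engineer would, in place of code of your own. Each camera call takes 0.05 s, during which the arm holds its last target. There are 200 camera calls.

TASK

The serving board lies rim side down on the bakery counter: push it up against the curved backstop until it stands steeply against it, bring it over and lay it down gently with its rim side up, flat on the counter. Then take the squat jam jar from under the lamp bar and stand it upright inside the board's rim. Leave the bottle, the can and the mug where they are, and do not let the board slam down or tip the jar.

Things in the scene. Friction and masses are not known exactly. Their poses are not given: they have to be found in the camera images.
- board: Light wood board 150 (x) by 120 (y) by 16 mm, 0.15-0.31 kg: 10 mm slab, rim 10 wide and 6 high round one face (recess 130 x 100 x 6), the other plain. Origin: centre of the rim side, level with the rim's top; z points to the plain side, 16 mm off. Starts rim down (z up), x within 41 deg of the backstop's x. Turned over: z down, origin 16 mm and recess floor 10 mm over the counter.
- backstop: Fixed coved steel ramp 220 mm wide (y), 84 high. Origin: on the counter, middle of its front foot; x points level into it, open side -x. Profile (x, z) mm: (0,0) (21,12) (42,32) (75,84), back at 90. Pushed squarely along +x, a board rides up over the top (askew it jams); with its trailing edge near the foot it leans at about 48 deg and stays by friction (0.5 to 0.7 for all things).
- lamp_bar: Fixed level dark bar 460 mm (x) by 40 (y) by 24, underside 175 mm over the counter, on two 14 mm posts 220 mm either side of its middle along x (feet 48 across). Origin: on the counter below its middle; x points roughly away from the robot, y to its left. Jar and bottle stand right below the bar, about 165 mm apart, either order: reach them past its long side with the tool tilted 30 to 40 deg.
- jar: Squat amber glass jam jar with steel lid and paper label, 60 mm across and 75 mm high, 0.16-0.26 kg; origin at the centre of its underside, z up.
- bottle: Tall amber glass bottle, 56 mm across and 150 mm high, a bystander below the lamp bar; origin at the centre of its underside.
- can: Steel can with paper label, 60 mm across and 110 mm high, a bystander on the far side of the counter; origin at the centre of its underside.
- mug: White mug, 76 mm across and 85 mm high with a handle on its +y side, a bystander on the far side of the counter; origin at the centre of its underside.

How it is judged (in metres and radians):
On the way, in this order (a step that is already met when the one before it is completed fails the run):
1. the board stands steeply (more than 40 degrees) against the backstop (angle between board's own z axis and vertical between 0.7 and 1.65 rad and contact force between board and backstop above 0.1 N), for 0.2 s.
2. the board lies turned over, rim side up, flat and still on the counter and let go, before the jar is moved (angle between board's own z axis and vertical above 3.07 rad and height (world z) of board between 0.012 and 0.02 m and linear speed of board below 0.02 m/s and angular speed of board below 0.15 rad/s and contact force between the fingers and board below 0.1 N and distance of jar from where it was at the start of the episode below 0.02 m), for 0.2 s.
At the end, for the whole second after the job is handed in: The board lies flat on the counter (within 4 degrees), rim side up, and the jar stands upright (within 3 degrees) on the recess floor inside the rim, both at rest and released (angle between board's own z axis and vertical above 3.07 rad and height (world z) of board between 0.012 and 0.02 m and linear speed of each of board, jar below 0.02 m/s and angular speed of board below 0.15 rad/s and x of jar in the frame of board between -0.038 and 0.038 m and y of jar in the frame of board between -0.024 and 0.024 m and z of jar in the frame of board between 0.003 and 0.01 m and angle between jar's own z axis and vertical below 0.06 rad); the robot touches nothing.
It fails at once if the board slams down or is flung (turns faster than 8 rad/s) (angular speed of board above 8 rad/s).
It fails at once if the jar is tipped by more than 40 degrees (angle between jar's own z axis and vertical above 0.7 rad).
It fails at once if the bottle, the can or the mug is shifted by more than 20 mm or tipped (distance of any of bottle, can, mug from where it was at the start of the episode above 0.02 m or angle between any of bottle, can, mug's own z axis and vertical above 0.3 rad).
It also fails if it takes over 72 s, if anything falls off the work surface, if the arm or the gripper's body presses on something with over 40 N, if the wrist force passes 120 N, or if a joint passes its speed limit or range.

## Working session

There is one attempt and no reset: what is moved stays moved. The work goes in short steps, Python scripts to look and compute and a tool call to move; the robot and the scene stay as the last step left them, time stands still between calls to the robot, and variables do not carry over. Pictures are saved under pics/ and viewed, at most 10 in all, crops included, and the job is handed in when it is done.

```bash
ls; mkdir -p pics; python3 - <<'E'
from plant import manip
import cv2,numpy as np
for n in ("scene","top"):
    im=manip.capture(n); cv2.imwrite(f"pics/{n}0.png",im)
    c=manip.camera_info(n); print(n,{k:(np.round(v,3).tolist() if k!='x' else v) for k,v in c.items()})
s=manip.observe(); print(s)
E
```

```text
pics
plant.py
scene {'fx': 502.937, 'fy': 502.937, 'cx': 318.271, 'cy': 201.163, 'dist_coeffs': [-0.025, 0.0, 0.0, 0.0, 0.0], 'world_from_camera': [[-0.673, 0.546, -0.499, 1200.01], [0.74, 0.508, -0.44, 656.462], [0.013, -0.666, -0.746, 1038.276], [0.0, 0.0, 0.0, 1.0]]}
top {'fx': 397.704, 'fy': 397.704, 'cx': 323.276, 'cy': 193.81, 'dist_coeffs': [-0.022, 0.0, 0.0, 0.0, 0.0], 'world_from_camera': [[0.026, -0.996, 0.081, 469.413], [-1.0, -0.026, -0.002, 44.08], [0.004, -0.081, -0.997, 1089.161], [0.0, 0.0, 0.0, 1.0]]}
{'t': 0.1, 'joint_positions': array([ 1.44007315e+00,  3.59303964e-01,  1.11973927e-02, -2.77379220e-04,
       -1.22407708e+00, -2.88134192e-01]), 'joint_vel': array([ 0.00032361, -0.00114777,  0.00292077,  0.00109324, -0.00033869,
        0.00027996]), 'joint_efforts': array([-1.77419068e-03, -5.84165561e+01,  2.93755889e+01,  7.01548666e+00,
        1.02314207e-02, -4.79644996e-05]), 'position': array([274.3800426 , 616.29482273, 236.74969393]), 'eef_rot': array([ 3.14018841e+00, -1.44237854e-04, -4.18951706e-01]), 'ft_force': array([0.13133652, 0.56486161, 0.44142848]), 'wrist_torque': array([-0.05981024, -0.01573711, -0.02413829]), 'grasp_force': 0.0, 'grip_width': 87.49041464313427}
```

View pics/scene0.png

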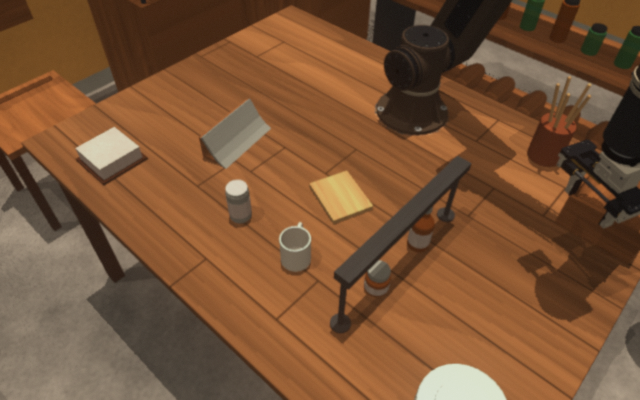

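View pics/top0.png

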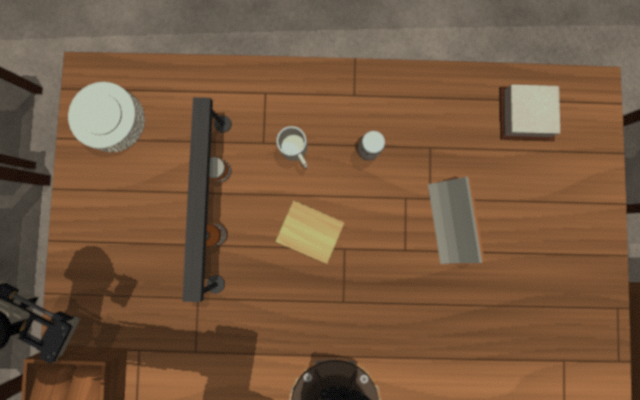

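The scene view shows the board at (340,196), the backstop at (236,133), the bar from (345,270) to (465,165), and a grey-lidded jar at about (377,278). The amber item is at (422,230). In the top view the board is at (310,232), the backstop at (455,220), the mug at (292,142) and the can at (371,145). Next I'll enlarge the details.

```bash
cat > h.py <<'E'
import numpy as np,cv2
from plant import manip
def ray(n,px):
    c=manip.camera_info(n);K=np.array([[c["fx"],0,c["cx"]],[0,c["fy"],c["cy"]],[0,0,1.]])
    u=cv2.undistortPoints(np.array([[px]],float),K,np.array(c["dist_coeffs"]))[0,0]
    T=np.array(c["world_from_camera"]);d=T[:3,:3]@np.array([u[0],u[1],1]);return T[:3,3],d/np.linalg.norm(d)
def plane(n,px,z):
    o,d=ray(n,px);return o+d*(z-o[2])/d[2]
def tri(pt,ps):
    o1,d1=ray("top",pt);o2,d2=ray("scene",ps)
    A=np.stack([d1,-d2],1);s=np.linalg.lstsq(A,o2-o1,rcond=None)[0]
    a=o1+s[0]*d1;b=o2+s[1]*d2;return (a+b)/2,np.linalg.norm(a-b)
def corners(n,im,lo,hi,box):
    x0,y0,x1,y1=box;h=cv2.cvtColor(im,cv2.COLOR_BGR2HSV);m=cv2.inRange(h,lo,hi);k=np.zeros_like(m);k[y0:y1,x0:x1]=m[y0:y1,x0:x1]
    k=cv2.morphologyEx(k,cv2.MORPH_OPEN,np.ones((3,3)))
    c=max(cv2.findContours(k,0,1)[0],key=cv2.contourArea)
    hull=cv2.convexHull(c)
    for e in np.arange(2,20,.5):
        q=cv2.approxPolyDP(hull,e,True)
        if len(q)<=4:break
    return q[:,0],cv2.contourArea(c),cv2.minAreaRect(c)
E
python3 - <<'E'
import cv2,numpy as np
t=cv2.imread('pics/top0.png');s=cv2.imread('pics/scene0.png')
f=lambda im,x0,y0,w,h:cv2.resize(im[y0:y0+h,x0:x0+w],None,fx=4,fy=4,interpolation=cv2.INTER_CUBIC)
a=f(t,185,95,60,75);b=f(t,185,140,60,75) 
out=np.hstack([f(t,180,90,65,150),f(s,330,155,135,150)])
cv2.imwrite('pics/c1.png',out);print(out.shape)
out=np.vstack([f(t,420,170,70,70) ])
out=np.hstack([f(t,420,165,70,110),f(s,190,90,90,110)]);cv2.imwrite('pics/c2.png',out)
from h import *
B=dict(top=(265,190,355,275),scene=(300,160,385,230))
for n,im in(("top",t),("scene",s)):
    h=cv2.cvtColor(im,cv2.COLOR_BGR2HSV);x0,y0,x1,y1=B[n]
    print(n,h[(y0+y1)//2,(x0+x1)//2],h[y0+3,x0+3])
    q,ar,r=corners(n,im,(18,90,120),(35,255,255),B[n]);print(q.tolist(),ar,r)
    P=np.array([plane(n,p,16) for p in q]);print(P.round(1).tolist(),np.linalg.norm(P-np.roll(P,-1,0),axis=1).round(1))
E
```

```text
(600, 800, 3)
top [ 28  98 185] [ 13 146 117]
[[293, 202], [342, 222], [327, 262], [276, 242]] 2451.0 ((309.4827880859375, 231.7069091796875), (57.11830520629883, 45.56333923339844), 23.198589324951172)
[[532.6, 123.0, 16.0], [482.1, -10.6, 16.0], [374.4, 27.1, 16.0], [424.0, 165.2, 16.0]] [142.8 114.1 146.7 116.5]
scene [ 22 124 214] [ 13 164 165]
[[347, 173], [371, 206], [339, 216], [315, 185]] 1313.0 ((341.2317199707031, 196.41464233398438), (52.16203689575195, 38.2625732421875), 51.34019470214844)
[[379.7, 40.5, 16.0], [431.8, 169.3, 16.0], [517.6, 128.8, 16.0], [477.4, 5.4, 16.0]] [138.9  94.9 129.8 103.8]
```

View pics/c1.png

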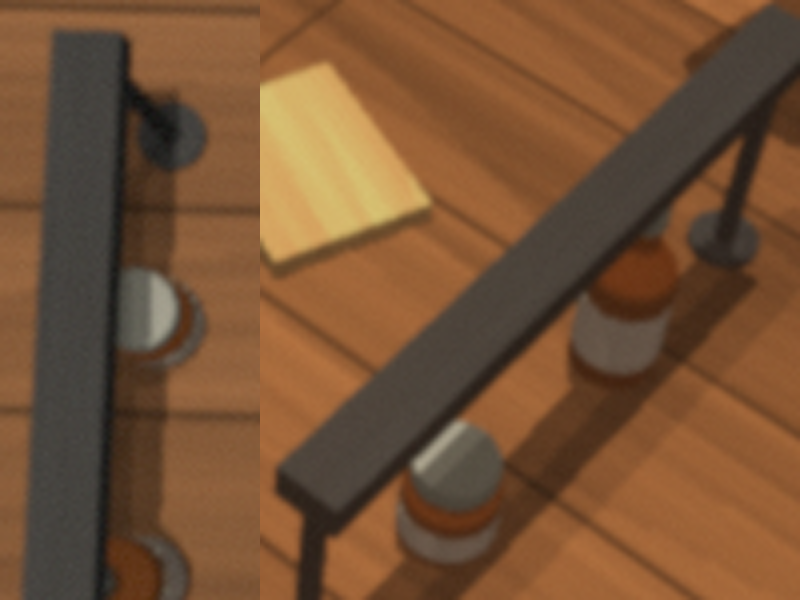

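View pics/c2.png

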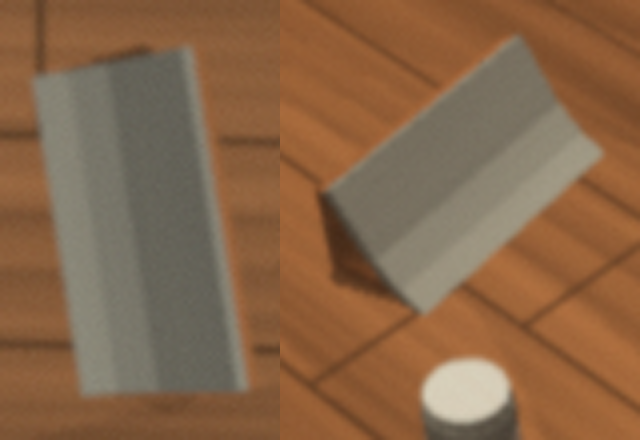

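The crops show the jar's steel lid at top px (214,168) and scene px (379,271), while the amber item near the robot is the bottle. The backstop's front foot runs (428.8,185)→(440.5,263.8) in top and (270.5,128)↔(225,168) in scene.

```bash
python3 - <<'E'
from h import *
t=cv2.imread('pics/top0.png');s=cv2.imread('pics/scene0.png')
r=lambda a:np.round(a,1).tolist()
for a,b in(((428.75,185),(225,168)),((440.5,263.75),(270.5,128)),((467,177),(201.5,138)),((481,262),(249,99.5))):
    p,e=tri(a,b);print("stop",r(p),r(e))
f=[plane("top",p,0) for p in((428.75,185),(440.5,263.75))]; d=f[1]-f[0]; print("foot mid",r((f[0]+f[1])/2),"len",np.linalg.norm(d),"xdir yaw",np.degrees(np.arctan2(-d[0]*-1,0) ) if 0 else np.degrees(np.arctan2(-np.abs(d[0])*-np.sign(d[0])*-1,0)) if 0 else r(d))
for n,px in(("jar",((214,167.8),(379.2,271))),):
    p,e=tri(*px);print(n,r(p),e)
# top-view board corners tri; edges refined by expanding half px
for a,b in(((293,202),(339,218)),((342,222),(315,184)),((327,262),(348,172)),((276,242),(372,207))):
    p,e=tri(a,b);print("board",r(p),r(e))
q,ar,m=corners("top",t,(18,90,120),(35,255,255),(265,190,355,275))
b=cv2.boxPoints(((m[0][0],m[0][1]),(m[1][0]+1,m[1][1]+1),m[2]));P=np.array([plane("top",p,16) for p in b]);print(r(P),r(np.linalg.norm(P-np.roll(P,-1,0),axis=1)),r(P.mean(0)))
# bar top corners (z 199)
print("bar",[r(plane("top",p,199)) for p in((180+52/4,90+32/4),(180+125/4,90+35/4),(184,300),(203,300))])
print("can",r(plane("top",(373,139),110)),"mug",r(plane("top",(292,138),85)))
E
```

```text
stop [591.0, -250.6, -7.3] 0.1
stop [374.7, -282.5, -5.2] 2.0
stop [604.2, -326.4, 73.5] 3.9
stop [387.5, -361.4, 73.4] 4.6
foot mid [483.0, -265.2, 0.0] len 216.9632222880311 xdir yaw [-214.4, -33.2, 0.0]
jar [612.8, 329.2, 63.0] 2.641992455347249
board [528.1, 128.4, 17.0] 14.1
board [477.3, -4.8, 13.6] 15.1
board [370.5, 30.8, 6.8] 9.8
board [423.2, 167.0, 2.8] 0.8
[[424.7, 171.6, 16.0], [541.0, 126.1, 16.0], [483.0, -19.6, 16.0], [367.7, 26.9, 16.0]] [124.8, 156.9, 124.3, 155.6] [454.1, 76.3, 16.0]
bar [[754.8, 346.9, 199.0], [754.0, 304.8, 199.0], [299.2, 343.0, 199.0], [300.5, 301.0, 199.0]]
can [690.0, -78.8, 110.0] mug [692.7, 125.8, 85.0]
```

Careful with the scale: shifts go in shares of 50 mm and turns go in shares of 180 degrees. That gives: 38 mm is 0.76, 33 mm is 0.66.

```bash
cat >> h.py <<'E'
from scipy.spatial.transform import Rotation as Ro
def pose():
    s=manip.observe();return np.array(s["position"]),Ro.from_euler("xyz",s["eef_rot"]),s
def delta(P,R):
    """tool-frame move from now to world position P, orientation R: translate first, then turn"""
    p,r,s=pose();print("t",s["t"],"p",p.round(1),"rpy",np.round(s["eef_rot"],3),"F",np.round(s["ft_force"],1),"q",np.round(s["joint_positions"],2),"w",round(s["grip_width"],1))
    print("move",(r.inv().apply(np.array(P)-p)).round(1),"turn",((r.inv()*R).as_rotvec()).round(3))
U=np.array([.152,-.988,0]);V=np.array([.988,.152,0])
def W(u,v,z):return u*U+v*V+np.array([0,0,z])
E
```

Call:
steer_hand(deltas={"increments": [[0.76, 0.66, 0, 0, 0, 0], [0.76, 0.66, 0, 0, 0, 0], [0.76, 0.66, 0, 0, 0, 0], [0.76, 0.66, 0, 0, 0, 0], [0.76, 0.66, 0, 0, 0, 0], [0.76, 0.66, 0, 0, 0, 0], [0.76, 0.66, 0, 0, 0, 0], [0.76, 0.66, 0, 0, 0, 0]]}, finger_gap=60)

```text
t: 0.9
position: [444.0, 252.2, 237.6]
eef_rot: [-3.141, 0.0, -0.418]
ft_force: [1.2, -0.1, 0.5]
grip_width: 60.0
grasp_force: 0.0
```

```bash
python3 -c "
from h import *
delta(W(-135,490,60),Ro.from_euler('xyz',[np.pi,0,-1.418]))"
```

```text
t 0.9 p [444.  252.2 237.6] rpy [-3.141  0.    -0.418] F [ 1.2 -0.1  0.5] q [ 0.9   0.09 -0.34 -0.   -1.14  0.25] w 60.0
move [ 36.   32.6 177.6] turn [-0.  0.  1.]
```

To row units: 25 mm is 0.5, 20 mm is 0.4, 0.14 rad / 3.1416 = 0.0446.

Call:
steer_hand(deltas={"increments": [[0.36, 0.32, 0, 0, 0, 0], [0.36, 0.32, 0.4, 0, 0, 0.0127], [0, 0, 0.5, 0, 0, 0.0446], [0, 0, 0.5, 0, 0, 0.0446], [0, 0, 0.5, 0, 0, 0.0446], [0, 0, 0.5, 0, 0, 0.0446], [0, 0, 0.5, 0, 0, 0.0446], [0, 0, 0.5, 0, 0, 0.0446]]}, finger_gap=60)

```text
t: 1.7
position: [463.5, 210.2, 66.5]
eef_rot: [3.141, -0.0, -1.305]
ft_force: [0.5, 0.5, 0.8]
grip_width: 60.0
grasp_force: 0.0
```

```bash
python3 -c "
from h import *
delta(W(-135,490,15),Ro.from_euler('xyz',[np.pi,0,-1.418]))"
```

```text
t 1.7 p [463.5 210.2  66.5] rpy [ 3.141 -0.    -1.305] F [0.5 0.5 0.8] q [ 0.81  0.27 -0.57 -0.   -0.73 -0.55] w 60.0
move [ 2.2  0.5 51.5] turn [ 0.    -0.     0.113]
```

To row units: 25 mm is 0.5, 10 mm is 0.2, 0.113 rad / 3.1416 = 0.036.

Call:
steer_hand(deltas={"increments": [[0, 0, 0.5, 0, 0, 0.036], [0, 0, 0.5, 0, 0, 0], [0.2, 0, 0, 0, 0, 0], [0.2, 0, 0, 0, 0, 0], [0.2, 0, 0, 0, 0, 0], [0.2, 0, 0, 0, 0, 0], [0.2, 0, 0, 0, 0, 0], [0.2, 0, 0, 0, 0, 0]]}, finger_gap=60)

```text
t: 2.5
position: [473.7, 150.5, 18.3]
eef_rot: [-3.14, 0.001, -1.412]
ft_force: [-1.2, 1.7, 0.8]
grip_width: 59.9
grasp_force: 0.9
```

Call:
steer_hand(deltas={"increments": [[0.2, 0, 0, 0, 0, 0], [0.2, 0, 0, 0, 0, 0], [0.2, 0, 0, 0, 0, 0], [0.2, 0, 0, 0, 0, 0], [0.2, 0, 0, 0, 0, 0], [0.2, 0, 0, 0, 0, 0], [0.2, 0, 0, 0, 0, 0]]})

```text
t: 3.2
position: [484.2, 81.1, 17.5]
eef_rot: [3.141, -0.0, -1.412]
ft_force: [-0.8, 1.8, 1.9]
grip_width: 60.1
grasp_force: 1.1
```

```bash
python3 - <<'E'
from h import *
t=manip.capture("top");cv2.imwrite("pics/t2.png",t)
q,ar,m=corners("top",t,(18,90,120),(35,255,255),(265,190,440,300))
P=np.array([plane("top",p,16) for p in cv2.boxPoints(m)]);print(m,P[:,:2].round(),[(round(p@U),round(p@V)) for p in P])
delta(W(-135,490,15),Ro.from_euler('xyz',[np.pi,0,-1.418]))
p=pose()[0];print(p@U,p@V)
E
```

```text
((347.65386962890625, 221.26922607421875), (57.008766174316406, 45.080772399902344), 15.255118370056152) [[ 444.   63.]
 [ 562.   34.]
 [ 525. -115.]
 [ 408.  -85.]] [(5, 448), (52, 560), (194, 501), (146, 390)]
t 3.25 p [484.   80.   17.4] rpy [ 3.141 -0.    -1.412] F [ 0.  -1.4  0.1] q [ 0.57  0.33 -0.65  0.   -0.59 -0.41] w 59.8
move [-1.295e+02 -1.000e-01  2.300e+00] turn [ 0.001 -0.     0.006]
-5.478686412287473 490.32568164164115
```

View pics/t2.png

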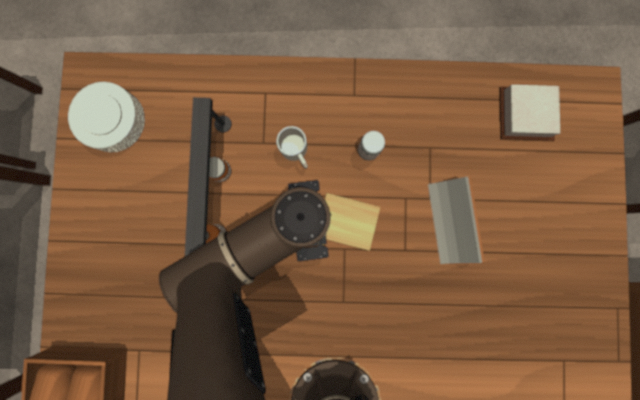

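The top picture shows the board ahead of the gripper, leading corners at about (379,207) and (372,250). It is still askew by about 23°. I'll square it with two fingers on its far long side and push it sideways onto the backstop's centre line.

To row units: -45 mm is -0.9, 40 mm is 0.8, -0.145 rad / 3.1416 = -0.0462.

Call:
steer_hand(deltas={"increments": [[-0.24, 0, 0, 0, 0, 0], [0, 0, -0.9, 0, 0, 0], [0.8, -0.6, 0, 0, 0, -0.0462], [0, 0, 0, 0, 0, -0.0462], [0, 0, 0, 0, 0, -0.0462], [0, 0, 0, 0, 0, -0.0462], [0, 0, 0, 0, 0, -0.0462], [0, 0, 0, 0, 0, -0.0462]]}, finger_gap=60)

```text
t: 4.05
position: [514.1, 63.9, 62.4]
eef_rot: [3.141, 0.0, -0.552]
ft_force: [-0.1, -0.6, -0.3]
grip_width: 60.5
grasp_force: 0.0
```

Call:
steer_hand(deltas={"increments": [[0, 0, 0, 0, 0, -0.0462], [0, 0, 0, 0, 0, -0.0462], [0, 0, 0, 0, 0, -0.0462], [0, 0, 0, 0, 0, -0.0462], [0, 0, 0, 0, 0, -0.0385], [0, 0, 0, 0, 0, 0]]}, finger_gap=60)

```text
t: 4.65
position: [514.1, 63.9, 62.4]
eef_rot: [3.141, 0.0, 0.145]
ft_force: [0.6, 0.0, -0.3]
grip_width: 60.1
grasp_force: 0.0
```

```bash
python3 -c "
from h import *
delta(W(95,575,15),Ro.from_matrix(np.stack([V,U,[0,0,-1]],1)))"
```

```text
t 4.65 p [514.1  63.9  62.4] rpy [3.141 0.    0.145] F [ 0.6  0.  -0.3] q [ 0.5   0.29 -0.55  0.   -0.73  1.21] w 60.1
move [57.5 79.5 47.4] turn [ 0.     0.    -0.008]
```

To row units: 40 mm is 0.8, 39.5 mm is 0.79, -0.008 rad / 3.1416 = -0.0025.

Call:
steer_hand(deltas={"increments": [[0.58, 0.8, 0, 0, 0, -0.0025], [0.57, 0.79, 0, 0, 0, 0], [0, 0, 0.48, 0, 0, 0], [0, 0, 0.44, 0, 0, 0], [-0.18, 0, 0, 0, 0, 0], [-0.18, 0, 0, 0, 0, 0], [-0.18, 0, 0, 0, 0, 0], [-0.18, 0, 0, 0, 0, 0]]}, finger_gap=60)

```text
t: 5.45
position: [547.0, -11.8, 17.9]
eef_rot: [-3.141, -0.002, 0.151]
ft_force: [1.2, 1.2, 0.9]
grip_width: 59.6
grasp_force: 0.4
```

Call:
steer_hand(deltas={"increments": [[-0.18, 0, 0, 0, 0, 0], [-0.18, 0, 0, 0, 0, 0], [-0.18, 0, 0, 0, 0, 0], [-0.12, 0, 0, 0, 0, 0], [0, 0, 0, 0, 0, 0], [0.24, 0, 0, 0, 0, 0], [0, 0, -0.9, 0, 0, 0]]})

```text
t: 6.15
position: [524.4, -16.2, 56.3]
eef_rot: [3.14, 0.012, 0.15]
ft_force: [0.6, -0.0, 0.1]
grip_width: 59.5
grasp_force: 0.0
```

```bash
python3 - <<'E'
from h import *
t=manip.capture("top");cv2.imwrite("pics/t3.png",t)
q,ar,m=corners("top",t,(18,90,120),(35,255,255),(265,190,440,300))
P=np.array([plane("top",p,16) for p in cv2.boxPoints(m)]);print(m,P[:,:2].round(),[(round(p@U),round(p@V)) for p in P])
delta(W(-10,437,15),Ro.from_matrix(np.stack([U,-V,[0,0,-1]],1)))
p=pose()[0];print(p@U,p@V)
E
```

```text
((355.95709228515625, 239.03701782226562), (43.24052047729492, 56.777278900146484), 86.09950256347656) [[ 488.   32.]
 [ 502. -120.]
 [ 387. -130.]
 [ 373.   21.]] [(42, 487), (195, 478), (187, 363), (35, 372)]
t 6.2 p [529.6 -15.2  66.3] rpy [ 3.14e+00 -2.00e-03  1.52e-01] F [2.8 0.1 6.9] q [ 0.34  0.3  -0.52  0.   -0.74  1.38] w 60.3
move [ -84.4 -105.6   51. ] turn [-0.    -0.002  1.571]
95.53051751256722 520.96626592413
```

To row units: -33 mm is -0.66, -31 mm is -0.62, 0.145 rad / 3.1416 = 0.0462.

Call:
steer_hand(deltas={"increments": [[-0.62, -0.66, 0, 0, 0, 0.0462], [0, 0, 0, 0, 0, 0.0462], [0, 0, 0, 0, 0, 0.0462], [0, 0, 0, 0, 0, 0.0462], [0, 0, 0, 0, 0, 0.0462], [0, 0, 0, 0, 0, 0.0462], [0, 0, 0, 0, 0, 0.0462], [0, 0, 0, 0, 0, 0.0462]]}, finger_gap=76)

```text
t: 7.0
position: [493.3, 11.8, 61.7]
eef_rot: [-3.141, -0.0, -1.01]
ft_force: [-0.5, -0.4, -0.5]
grip_width: 76.0
grasp_force: 0.0
```

Call:
steer_hand(deltas={"increments": [[0, 0, 0, 0, 0, 0.0462], [0, 0, 0, 0, 0, 0.0462], [0, 0, 0, 0, 0, 0.0385], [0, 0, 0, 0, 0, 0]]})

```text
t: 7.4
position: [493.1, 11.7, 61.6]
eef_rot: [-3.141, -0.0, -1.417]
ft_force: [0.5, 0.4, -0.1]
grip_width: 75.9
grasp_force: 0.0
```

```bash
python3 - <<'E'
from h import *
delta(W(0,428,15),Ro.from_matrix(np.stack([U,-V,[0,0,-1]],1)))
E
```

```text
t 7.4 p [493.1  11.7  61.6] rpy [-3.141 -0.    -1.417] F [ 0.5  0.4 -0.1] q [ 0.42  0.26 -0.61  0.   -0.71 -0.27] w 75.9
move [-63.5  61.2  46.6] turn [-0.    -0.     0.002]
```

Call:
steer_hand(deltas={"increments": [[-0.64, 0.62, 0, 0, 0, 0], [-0.63, 0.6, 0, 0, 0, 0], [0, 0, 0.46, 0, 0, 0], [0, 0, 0.42, 0, 0, 0], [0.28, 0, 0, 0, 0, 0], [0.28, 0, 0, 0, 0, 0], [0.24, 0, 0, 0, 0, 0], [0.24, 0, 0, 0, 0, 0]]})

```text
t: 8.2
position: [430.8, 13.1, 17.7]
eef_rot: [-3.141, 0.0, -1.413]
ft_force: [1.1, 1.2, -0.3]
grip_width: 76.2
grasp_force: 0.4
```

Call:
steer_hand(deltas={"increments": [[0.24, 0, 0, 0, 0, 0], [0.24, 0, 0, 0, 0, 0], [0.24, 0, 0, 0, 0, 0], [0.24, 0, 0, 0, 0, 0], [0.24, 0, 0, 0, 0, 0], [0.24, 0, 0, 0, 0, 0], [0.12, 0, 0, 0, 0, 0], [0, 0, 0, 0, 0, 0]]})

```text
t: 9.0
position: [442.2, -64.4, 17.6]
eef_rot: [3.141, -0.0, -1.416]
ft_force: [0.1, 0.3, -0.8]
grip_width: 76.0
grasp_force: 0.0
```

```bash
python3 - <<'E'
from h import *
t=manip.capture("top");cv2.imwrite("pics/t4.png",t)
q,ar,m=corners("top",t,(18,90,120),(35,255,255),(265,190,480,300))
P=np.array([plane("top",p,16) for p in cv2.boxPoints(m)]);print(m,P[:,:2].round(),[(round(p@U),round(p@V)) for p in P])
delta(W(320,428,15),Ro.from_matrix(np.stack([U,-V,[0,0,-1]],1)))
p=pose()[0];print(p@U,p@V)
E
```

```text
((409.11767578125, 220.49070739746094), (59.657936096191406, 32.05501174926758), 40.48601531982422) [[ 508. -102.]
 [ 575. -157.]
 [ 474. -281.]
 [ 407. -225.]] [(178, 486), (243, 545), (350, 425), (285, 368)]
t 9.05 p [442.1 -64.1  17.5] rpy [ 3.141 -0.    -1.416] F [ 0.2  0.5 -0.1] q [ 0.3   0.27 -0.75  0.   -0.55 -0.15] w 76.2
move [189.3  -0.2   2.6] turn [ 0.    -0.     0.002]
130.50036967747593 427.076077859601
```

```bash
python3 -c "
import cv2
t=cv2.imread('pics/t4.png')[150:300,340:500];cv2.imwrite('pics/c4.png',cv2.resize(t,None,fx=4,fy=4,interpolation=2))"
```

```text
(no output)
```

View pics/c4.png

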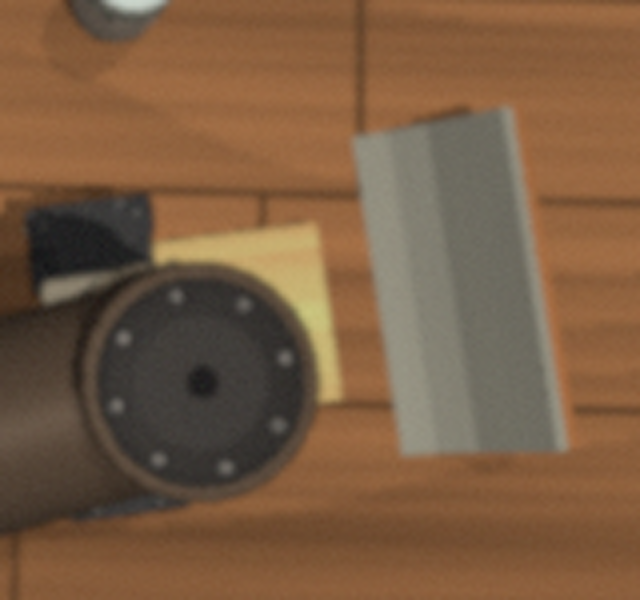

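The leading edge, crop (318,222) to (342,402), is parallel to the backstop foot and about 11 mm off its centre. That is good enough to push up the ramp.

To row units: 12 mm is 0.24, 10 mm is 0.2.

Call:
steer_hand(deltas={"increments": [[0.24, 0, 0.04, 0, 0, 0], [0.24, 0, 0, 0, 0, 0], [0.24, 0, 0, 0, 0, 0], [0.24, 0, 0, 0, 0, 0], [0.2, 0, 0, 0, 0, 0], [0.2, 0, 0, 0, 0, 0], [0.2, 0, 0, 0, 0, 0], [0.2, 0, 0, 0, 0, 0]]})

```text
t: 9.85
position: [455.6, -151.1, 15.4]
eef_rot: [3.141, 0.0, -1.415]
ft_force: [-1.0, 3.9, -2.0]
grip_width: 76.2
grasp_force: 2.2
```

Call:
steer_hand(deltas={"increments": [[0.18, 0, 0, 0, 0, 0], [0.18, 0, 0, 0, 0, 0], [0.18, 0, 0, 0, 0, 0], [0.18, 0, 0, 0, 0, 0], [0.18, 0, 0, 0, 0, 0], [0.18, 0, 0, 0, 0, 0], [0.18, 0, 0, 0, 0, 0], [0, 0, 0, 0, 0, 0]]})

```text
t: 10.65
position: [466.2, -213.9, 15.7]
eef_rot: [-3.141, -0.0, -1.416]
ft_force: [0.2, 0.0, -0.7]
grip_width: 76.2
grasp_force: 0.0
```

```bash
python3 - <<'E'
from h import *
t=manip.capture("scene");
cv2.imwrite("pics/s5.png",cv2.resize(t[40:240,140:400],None,fx=3,fy=3))
delta(W(320,428,15),Ro.from_matrix(np.stack([U,-V,[0,0,-1]],1)))
p=pose()[0];print(p@U,p@V)
E
```

```text
t 10.7 p [ 466.  -213.4   15.7] rpy [-3.141 -0.    -1.416] F [-1.  -0.1 -0.5] q [-0.05  0.36 -0.61  0.   -0.61  0.2 ] w 76.3
move [38.1  0.4  0.7] turn [-0.    -0.     0.002]
281.71977120349857 427.98620370461424
```

View pics/s5.png

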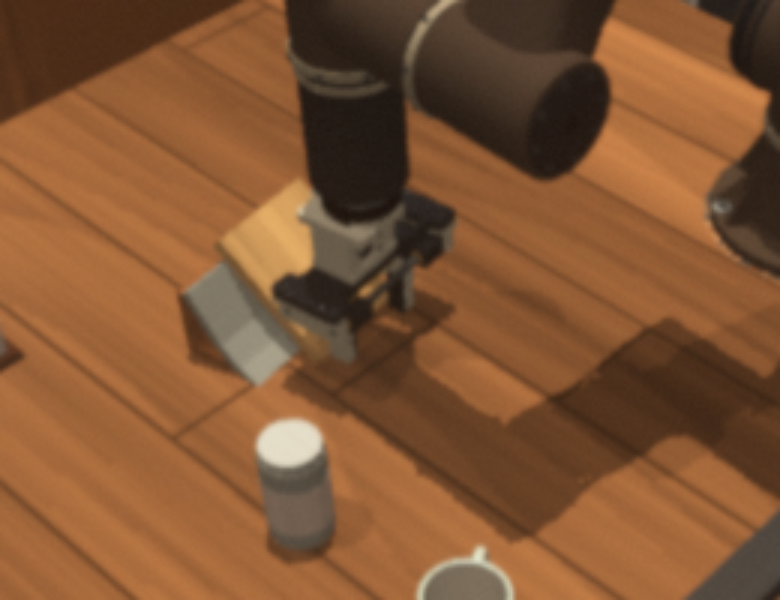

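The board is riding up squarely (crop (220,245) to (300,185) is its upper edge), at a tilt of about 35°. I'll push on 26 mm.

To row units: 7 mm is 0.14, 6 mm is 0.12.

Call:
steer_hand(deltas={"increments": [[0.14, 0, 0, 0, 0, 0], [0.14, 0, 0, 0, 0, 0], [0.12, 0, 0, 0, 0, 0], [0.1, 0, 0, 0, 0, 0], [0, 0, 0, 0, 0, 0], [0, 0, 0, 0, 0, 0]]})

```text
t: 11.3
position: [469.8, -237.7, 15.7]
eef_rot: [-3.141, -0.0, -1.415]
ft_force: [-0.3, -0.4, 0.6]
grip_width: 76.0
grasp_force: 0.0
```

Call:
steer_hand(deltas={"increments": [[-0.2, 0, 0, 0, 0, 0], [-0.4, 0, 0, 0, 0, 0], [-0.6, 0, 0, 0, 0, 0], [-0.6, 0, 0, 0, 0, 0], [0, 0, -0.8, 0, 0, 0], [0, 0, -1, 0, 0, 0], [0, 0, -1, 0, 0, 0], [0, 0, 0, 0, 0, 0]]})

```text
t: 12.1
position: [459.6, -148.0, 162.6]
eef_rot: [-3.13, -0.003, -1.413]
ft_force: [1.2, -0.2, 0.0]
grip_width: 76.2
grasp_force: 0.0
```

```bash
python3 - <<'E'
from h import *
for n,b in(("scene",(180,60,320,190)),("top",(400,160,520,290))):
    t=manip.capture(n);x0,y0,x1,y1=b;cv2.imwrite(f"pics/{n}6.png",cv2.resize(t[y0:y1,x0:x1],None,fx=4,fy=4,interpolation=2))
a=cv2.imread("pics/scene6.png");c=cv2.imread("pics/top6.png");h=max(a.shape[0],c.shape[0])
p=lambda i:cv2.copyMakeBorder(i,0,h-i.shape[0],0,0,0)
o=np.hstack([p(a),p(c)]);o=cv2.resize(o,None,fx=.75,fy=.75);cv2.imwrite("pics/b6.png",o);print(o.shape,a.shape)
delta(W(320,428,15),Ro.from_matrix(np.stack([U,-V,[0,0,-1]],1)))
E
```

```text
(390, 780, 3) (520, 560, 3)
t 12.2 p [ 456.2 -147.8  157.1] rpy [-3.138 -0.    -1.414] F [-0.3  0.  -0.4] q [ 0.1   0.11 -0.52 -0.   -0.94  0.06] w 76.2
move [104.4   1.5 142.1] turn [-0.004 -0.     0.004]
```

View pics/b6.png

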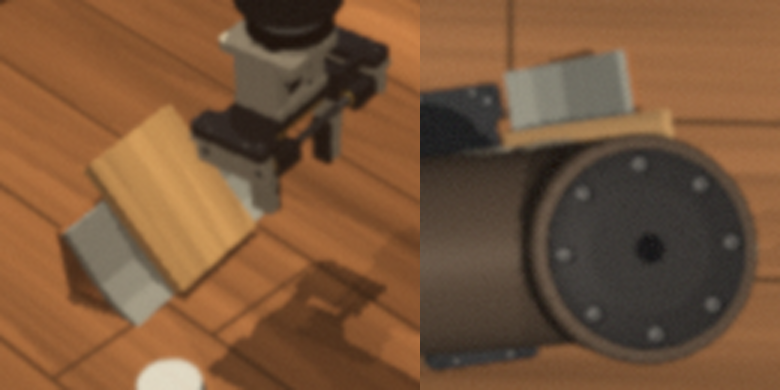

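Careful with the scale: shifts go in shares of 50 mm and turns go in shares of 180 degrees. That gives: -40 mm is -0.8, -20 mm is -0.4, -0.145 rad / 3.1416 = -0.0462.

```bash
cat > log.py <<'E'
from h import *
import json,sys
s=manip.observe();open("log.txt","a").write(json.dumps([list(s["joint_positions"]),list(s["position"]),list(s["eef_rot"])])+"\n")
E
python3 log.py
```

Call:
steer_hand(deltas={"increments": [[0, 0, -0.8, 0, 0, -0.0462], [0, 0, -0.8, 0, 0, -0.0462], [0, 0, -0.4, 0, 0, -0.0462], [0, 0, 0, 0, 0, -0.0462], [0, 0, 0, 0, 0, -0.0462], [0, 0, 0, 0, 0, -0.0462], [0, 0, 0, 0, 0, -0.0462], [0, 0, 0, 0, 0, -0.0462]]}, finger_gap=60)

```text
t: 13.0
position: [454.8, -148.1, 253.8]
eef_rot: [3.141, 0.003, -0.249]
ft_force: [-0.3, -0.0, 0.3]
grip_width: 60.1
grasp_force: 0.0
```

```bash
python3 log.py
```

Call:
steer_hand(deltas={"increments": [[0, 0, 0, 0, 0, -0.0462], [0, 0, 0, 0, 0, -0.0462], [0, 0, 0, 0, 0, -0.0385], [0, 0, 0, 0.0462, 0, 0], [0, 0, 0, 0.0462, 0, 0], [0, 0, 0, 0.0462, 0, 0], [0, 0, 0, 0, 0, 0]]}, finger_gap=40)

```text
t: 13.7
position: [455.3, -150.4, 251.9]
eef_rot: [-2.699, 0.006, 0.15]
ft_force: [-1.4, -0.1, -1.1]
grip_width: 40.3
grasp_force: 0.0
```

```bash
python3 log.py
```

Call:
steer_hand(deltas={"increments": [[0, 0, 0, 0.0462, 0, 0], [0, 0, 0, 0.0462, 0, 0], [0, 0, 0, 0, 0, 0]]})

```text
t: 14.0
position: [454.6, -149.3, 250.9]
eef_rot: [-2.408, 0.009, 0.152]
ft_force: [-0.5, -0.3, -1.0]
grip_width: 40.0
grasp_force: 0.0
```

```bash
python3 log.py
python3 - <<'E'
from h import *
import json
from scipy.optimize import least_squares
D=[json.loads(l) for l in open("log.txt")]
D+=[[[1.44007,.359304,.011197,-.000277,-1.224077,-.288134],[274.38,616.29,236.75],[3.14019,-.00014,-.41895]]]
for d in D:print(np.round(d[0],3),np.round(d[1],1),np.round(d[2],3))
p,e=tri((484,197.3),(210,116));print("upper corner",p.round(1),e,p@U,p@V)
for px in((241,157.3),(266,134)):
    p=plane("scene",px,11);print("lower",p.round(1),p@U,p@V)
p=plane("scene",(237.3,95),117);print("upper2",p.round(1),p@U,p@V)
E
```

```text
[ 0.098  0.105 -0.524 -0.    -0.938  0.058] [ 456.2 -147.8  157.1] [-3.138 -0.    -1.414]
[ 0.097  0.02  -0.377 -0.    -1.177  1.225] [ 454.8 -148.1  253.8] [ 3.141e+00  3.000e-03 -2.490e-01]
[-0.252  0.199 -0.091 -0.405 -1.478  2.05 ] [ 455.3 -150.4  251.9] [-2.699  0.006  0.15 ]
[-0.417  0.34   0.036 -0.6   -1.698  2.192] [ 454.6 -149.3  250.9] [-2.408  0.009  0.152]
[ 1.44   0.359  0.011 -0.    -1.224 -0.288] [274.4 616.3 236.8] [ 3.14  -0.    -0.419]
upper corner [ 547.9 -353.6  107.3] 10.321095601677708 432.6734315827198 487.56984991343194
lower [ 539.8 -234.6   11. ] 313.872958747884 497.6842511623007
lower [ 416.5 -256.6   11. ] 316.84398170704105 372.5399428326986
upper2 [ 432.3 -355.5  117. ] 416.8999855128743 373.076027620929
```

```bash
cat > kin.py <<'E'
from h import *
import json
from scipy.optimize import least_squares
lo=np.array([-3.07,-1.43,-1.02,-3.03,-3.05,-3.03]);hi=np.array([3.07,2.12,1.25,1.67,0,3.03])
E=lambda a,t:Ro.from_euler(a,t)
def fk(q,k,s4,s6):
    r0,z0,L1,bx,bz,d,Lt,c6=k;A=E("z",q[0]);Q=A*E("y",q[1]);B=A*E("y",q[1]-q[2]);C=B*E("x",s4*q[3]);D=C*E("y",-q[4])
    p=A.apply([r0,0,z0])+Q.apply([0,0,L1])+B.apply([bx,0,bz])+C.apply([0,d,0])+D.apply([Lt,0,0])
    return p,D*E("x",s6*q[5]+c6)*E("y",np.pi/2)
def load():
    D=[json.loads(l) for l in open("log.txt")]
    return D+[[[1.44007,.359304,.011197,-.000277,-1.224077,-.288134],[274.38,616.29,236.75],[3.14019,-.00014,-.41895]]]
def fit():
    D=load();best=None
    for s4 in(1,-1):
        for s6 in(1,-1):
            for c in (0,1.57,3.14,-1.57):
                f=lambda k:np.concatenate([np.r_[fk(d[0],k,s4,s6)[0]-d[1],300*(fk(d[0],k,s4,s6)[1].inv()*Ro.from_euler("xyz",d[2])).as_rotvec()] for d in D])
                g=least_squares(f,[50,400,400,400,0,-191,150,c])
                if best is None or g.cost<best[0]:best=(g.cost,g.x,s4,s6,np.abs(g.fun).max())
    return best
def ik(P,R,q0,m):
    f=lambda q:np.r_[fk(q,*m)[0]-P,300*(fk(q,*m)[1].inv()*R).as_rotvec()]
    g=least_squares(f,np.clip(q0,lo+1e-3,hi-1e-3),bounds=(lo,hi),x_scale=1.);return g.x,np.abs(g.fun).max()
E
python3 - <<'E'
from kin import *
b=fit();print(b[0],b[1].round(2),b[2:])
m=(b[1],b[2],b[3]);json.dump([b[1].tolist(),b[2],b[3]],open("m.json","w"))
q=np.array(manip.observe()["joint_positions"])
def tool(th,sgn=1): # th: angle of tool z in (U,k) plane: z=cos U + sin k
    z=np.cos(th)*U+np.sin(th)*np.array([0,0,1]);x=sgn*V;return Ro.from_matrix(np.stack([x,np.cross(z,x),z],1))
# approach, grasp, and flip with hinge edge at (uh,0); grip s=142 from hinge, mid-thickness
v=433
for sg in(1,-1):
  for start in (q,):
    qq=start
    for th,uh,h,back in((45,327,0,80),(45,327,0,0),(60,310,20,0),(75,290,20,0),(90,270,20,0),(105,250,15,0),(120,230,10,0),(135,220,5,0),(145,220,2,0),(150,220,0,0),(155,220,0,0)):
        a=np.radians(th);e=np.cos(a)*U+np.sin(a)*np.array([0,0,1]);n=-np.sin(a)*U+np.cos(a)*np.array([0,0,1])
        P=uh*U+v*V+np.array([0,0,h])+e*(142+back)+8*n
        R=tool(a+np.pi,sg);best=None
        for st in [qq]+[np.array([qq[0]+d1,.3,-.2,d4,-1.2,d6]) for d1 in(-.3,.3) for d4 in(-1.5,0,1.2) for d6 in(-2,0,2)]:
            x,er=ik(P,R,st,m)
            c=(er>2)*1e3+er+np.abs(x-qq).max()
            if best is None or c<best[0]:best=(c,x,er)
        qq=best[1];print(sg,th,P.round(),qq.round(2),round(best[2],1))
E
```

```text
5.450738432492786e-06 [   0.    198.81  601.59  463.6    -0.   -191.8   367.04   -1.57] (-1, -1, np.float64(0.0014122553157562834))
1 45 [ 501. -407.  163.] [-0.69  0.76  0.5  -0.52 -1.91  2.39] 0.0
1 45 [ 492. -351.  106.] [-0.64  0.74  0.32 -0.53 -1.74  2.44] 0.0
1 60 [ 485. -304.  147.] [-0.51  0.51  0.08 -0.41 -1.49  2.33] 0.0
1 75 [ 476. -249.  159.] [-0.29  0.31 -0.18 -0.25 -1.21  2.12] 0.0
1 90 [ 468. -193.  162.] [-0.    0.15 -0.46 -0.   -0.96  1.73] 0.0
1 105 [ 459. -137.  150.] [ 0.32  0.07 -0.75  0.35 -0.83  1.15] 0.0
1 120 [451. -84. 129.] [ 0.59  0.13 -0.93  0.64 -0.86  0.63] 0.0
1 135 [445. -47. 100.] [ 0.78  0.31 -0.99  0.77 -0.96  0.26] 0.0
1 145 [443. -32.  77.] [ 0.87  0.47 -1.    0.8  -1.03  0.09] 0.0
1 150 [442. -26.  64.] [ 0.91  0.56 -0.99  0.81 -1.06  0.02] 0.0
1 155 [441. -21.  53.] [ 0.94  0.65 -0.97  0.8  -1.1  -0.04] 0.0
-1 45 [ 501. -407.  163.] [-0.69  0.76  0.5  -0.52 -1.91 -0.75] 0.0
-1 45 [ 492. -351.  106.] [-0.64  0.74  0.32 -0.53 -1.74 -0.7 ] 0.0
-1 60 [ 485. -304.  147.] [-0.51  0.51  0.08 -0.41 -1.49 -0.81] 0.0
-1 75 [ 476. -249.  159.] [-0.29  0.31 -0.18 -0.25 -1.21 -1.02] 0.0
-1 90 [ 468. -193.  162.] [-0.    0.15 -0.46 -0.   -0.96 -1.42] 0.0
-1 105 [ 459. -137.  150.] [ 0.32  0.07 -0.75  0.35 -0.83 -1.99] 0.0
-1 120 [451. -84. 129.] [ 0.59  0.13 -0.93  0.64 -0.86 -2.52] 0.0
-1 135 [445. -47. 100.] [ 0.78  0.31 -0.99  0.77 -0.96 -2.88] 0.0
-1 145 [443. -32.  77.] [ 0.87  0.47 -0.99  0.79 -1.03 -3.03] 2.3
-1 150 [442. -26.  64.] [ 0.9   0.55 -0.95  0.76 -1.08 -3.03] 10.0
-1 155 [441. -21.  53.] [ 0.94  0.66 -1.    0.84 -1.08  3.03] 8.4
```

The kinematic model fits to about 0.001 mm, and option A is reachable all the way. Next is the approach for the edge grasp.

```bash
cat >> kin.py <<'E'
k_=np.array([0,0,1.])
def tool(deg):
    a=np.radians(deg)+np.pi;z=np.cos(a)*U+np.sin(a)*k_;return Ro.from_matrix(np.stack([V,np.cross(z,V),z],1))
def G(deg,uh,h,v,s,off=8):
    """TCP when the board leans at deg about a hinge edge at (uh,h), tool s along it"""
    a=np.radians(deg);return uh*U+v*V+h*k_+(np.cos(a)*U+np.sin(a)*k_)*s+off*(-np.sin(a)*U+np.cos(a)*k_)
E
python3 -c "
from kin import *
delta(G(45,327,0,433,222),tool(45))
print(tool(45).as_euler('xyz'))"
```

```text
t 14.0 p [ 454.6 -149.3  250.9] rpy [-2.408  0.009  0.152] F [-0.5 -0.3 -1. ] q [-0.42  0.34  0.04 -0.6  -1.7   2.19] w 40.0
move [   7.2  253.3 -109.6] turn [ 0.052  0.006 -0.007]
[-2.35638256  0.          0.15264933]
```

To row units: 37 mm is 0.74, 36 mm is 0.72, 0.052 rad / 3.1416 = 0.0166.

Call:
steer_hand(deltas={"increments": [[0.02, 0.64, -0.48, 0, 0, 0], [0.02, 0.72, -0.48, 0, 0, 0], [0.02, 0.74, -0.4, 0, 0, 0], [0.02, 0.74, -0.36, 0, 0, 0], [0.02, 0.74, -0.28, 0, 0, 0], [0.02, 0.74, -0.2, 0.0166, 0.0019, -0.0022], [0.02, 0.72, 0, 0, 0, 0], [0, 0, 0, 0, 0, 0]]}, finger_gap=34)

```text
t: 14.8
position: [502.2, -404.8, 162.5]
eef_rot: [-2.36, -0.001, 0.154]
ft_force: [0.3, 0.4, -0.7]
grip_width: 33.9
grasp_force: 0.0
```

```bash
python3 -c "
from kin import *
delta(G(45,327,0,433,222),tool(45))
for n,b in(('scene',(180,60,320,190)),):
    t=manip.capture(n);x0,y0,x1,y1=b;cv2.imwrite(f'pics/s7.png',cv2.resize(t[y0:y1,x0:x1],None,fx=4,fy=4,interpolation=2))
"
```

```text
t 14.8 p [ 502.2 -404.8  162.5] rpy [-2.36e+00 -1.00e-03  1.54e-01] F [ 0.3  0.4 -0.7] q [-0.69  0.76  0.5  -0.52 -1.9   2.39] w 33.9
move [-2.   1.1 -1.3] turn [0.003 0.001 0.002]
```

To row units: 20 mm is 0.4, 15 mm is 0.3.

Call:
steer_hand(deltas={"increments": [[-0.04, 0.02, 0.4, 0, 0, 0], [0, 0, 0.4, 0, 0, 0], [0, 0, 0.3, 0, 0, 0], [0, 0, 0.24, 0, 0, 0], [0, 0, 0.14, 0, 0, 0], [0, 0, 0.08, 0, 0, 0], [0, 0, 0, 0, 0, 0]]}, finger_gap=34)

```text
t: 15.55
position: [493.5, -351.1, 113.4]
eef_rot: [-2.365, -0.009, 0.158]
ft_force: [0.7, -0.3, -0.6]
grip_width: 33.9
grasp_force: 0.0
```

Call:
steer_hand(deltas={"increments": [[0, 0, 0, 0, 0, 0], [0, 0, 0, 0, 0, 0], [0, 0, 0, 0, 0, 0], [0, 0, 0, 0, 0, 0], [0, 0, 0, 0, 0, 0]]}, finger_gap=0, force=5)

```text
t: 16.05
position: [493.3, -351.5, 113.2]
eef_rot: [-2.364, -0.009, 0.157]
ft_force: [-0.3, 0.5, 1.4]
grip_width: 16.1
grasp_force: 5.0
```

```bash
python3 -c "
from kin import *
delta(G(45,327,0,433,142),tool(45))"
```

```text
t 16.05 p [ 493.3 -351.5  113.2] rpy [-2.364 -0.009  0.157] F [-0.3  0.5  1.4] q [-0.64  0.73  0.32 -0.52 -1.75  2.44] w 16.1
move [-1.4  4.4  5.7] turn [ 0.008 -0.003  0.01 ]
```

To row units: 3 mm is 0.06, 2 mm is 0.04.

Call:
steer_hand(deltas={"increments": [[0, 0, 0, 0, 0, 0], [0, 0, 0, 0, 0, 0], [0, 0, 0.06, 0, 0, 0], [0, 0, 0.04, 0, 0, 0], [0, 0, 0, 0, 0, 0]]}, finger_gap=24, force=5)

```text
t: 16.55
position: [492.7, -347.6, 109.3]
eef_rot: [-2.364, -0.009, 0.157]
ft_force: [0.4, 0.1, 0.1]
grip_width: 24.0
grasp_force: 0.0
```

Call:
steer_hand(deltas={"increments": [[0, 0, 0, 0, 0, 0], [0, 0, 0, 0, 0, 0], [0, 0, 0, 0, 0, 0]]}, finger_gap=0, force=10)

```text
t: 16.85
position: [492.8, -347.8, 109.6]
eef_rot: [-2.364, -0.009, 0.157]
ft_force: [-0.5, 0.5, -0.5]
grip_width: 16.0
grasp_force: 10.0
```

Call:
steer_hand(deltas={"increments": [[0, 0, 0, 0, 0, 0], [0, 0, 0, 0, 0, 0], [0, 0, 0, 0, 0, 0]]}, finger_gap=0, force=50)

```text
t: 17.15
position: [492.8, -347.8, 109.6]
eef_rot: [-2.364, -0.009, 0.157]
ft_force: [-0.7, 0.7, 0.7]
grip_width: 15.1
grasp_force: 50.0
```

```bash
python3 -c "
from kin import *
delta(G(45,327,0,433,142),tool(45))"
```

```text
t 17.15 p [ 492.8 -347.8  109.6] rpy [-2.364 -0.009  0.157] F [-0.7  0.7  0.7] q [-0.64  0.73  0.31 -0.53 -1.74  2.44] w 15.1
move [-1.4  4.5  0.5] turn [ 0.008 -0.003  0.01 ]
```

To row units: -27 mm is -0.54, -22 mm is -0.44.

Call:
steer_hand(deltas={"increments": [[0, -0.28, -0.14, 0, 0, 0], [0, -0.42, -0.2, 0, 0, 0], [0, -0.44, -0.22, 0, 0, 0], [0.1, -0.54, 0.4, 0, 0, 0], [0.1, -0.54, 0.4, 0, 0, 0], [0.1, -0.54, 0.4, 0, 0, 0], [0.1, -0.54, 0.4, 0, 0, 0], [0.1, -0.54, 0.4, 0, 0, 0]]}, finger_gap=0, force=50)

```text
t: 17.95
position: [487.4, -157.9, 194.3]
eef_rot: [-2.366, -0.01, 0.157]
ft_force: [0.1, -0.1, -1.1]
grip_width: 15.3
grasp_force: 50.0
```

Call:
steer_hand(deltas={"increments": [[0.04, -0.52, 0.38, 0, 0, 0], [0, 0, 0, -0.0318, 0, 0], [0, 0, 0, -0.0318, 0, 0], [0, 0, 0, -0.0318, 0, 0], [0, 0, 0, -0.0318, 0, 0], [0, 0, 0, -0.0318, 0, 0], [0, 0, 0, -0.0318, 0, 0], [0, 0, 0, -0.0318, 0, 0]]})

```text
t: 18.75
position: [484.8, -127.1, 199.6]
eef_rot: [-3.068, -0.013, 0.157]
ft_force: [-1.2, -0.7, -3.3]
grip_width: 15.7
grasp_force: 50.0
```

```bash
python3 -c "
from kin import *
p=pose()[0];print(p@U,p@V);delta(G(148,270,4,460,142),tool(148))"
```

```text
199.25107491624954 459.6901675284604
t 18.75 p [ 484.8 -127.1  199.6] rpy [-3.068 -0.013  0.157] F [-1.2 -0.7 -3.3] q [ 0.08  0.11 -0.37 -0.08 -1.08  1.69] w 15.7
move [ -1.4 -44.6 130.8] turn [-1.085 -0.014 -0.002]
```

To row units: -0.135 rad / 3.1416 = -0.043.

Call:
steer_hand(deltas={"increments": [[0, 0, 0, -0.043, 0, 0], [0, 0, 0, -0.043, 0, 0], [0, 0, 0, -0.043, 0, 0], [0, 0, 0, -0.043, 0, 0], [0, 0, 0, -0.043, 0, 0], [0, 0, 0, -0.043, 0, 0], [0, 0, 0, -0.043, 0, 0], [0, 0, 0, -0.043, 0, 0]]})

```text
t: 19.55
position: [485.1, -126.3, 199.4]
eef_rot: [2.135, -0.015, 0.159]
ft_force: [0.7, -0.7, -2.6]
grip_width: 15.2
grasp_force: 50.0
```

```bash
python3 -c "
from kin import *
p=pose()[0];print(p@U,p@V);delta(G(148,270,4,460,142),tool(148))
t=manip.capture('scene');cv2.imwrite('pics/s8.png',cv2.resize(t[60:260,180:440],None,fx=3,fy=3))"
```

```text
198.56517133955845 460.0852381082534
t 19.55 p [ 485.1 -126.3  199.4] rpy [ 2.135 -0.015  0.159] F [ 0.7 -0.7 -2.6] q [ 0.63  0.26 -0.97  0.96 -1.18  0.31] w 15.2
move [  -2.  -135.8   22.8] turn [-0.006 -0.013 -0.009]
```

View pics/s8.png

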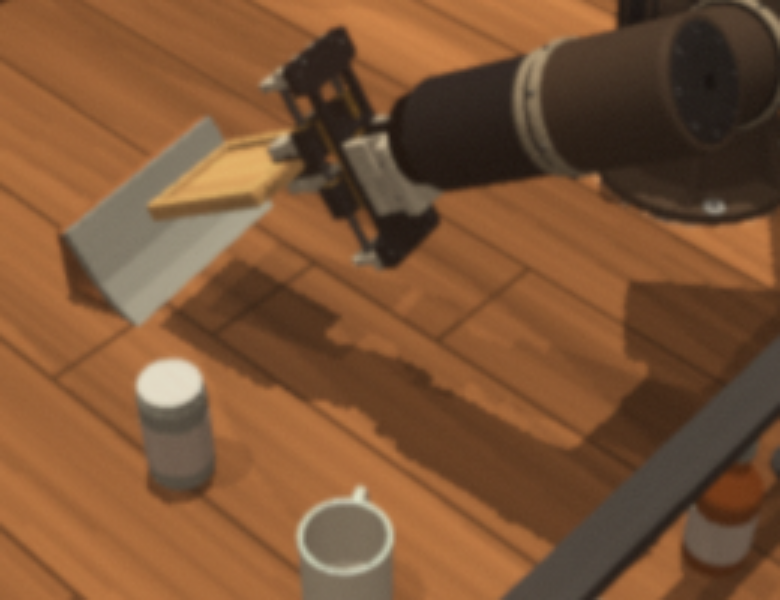

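The view shows the board rim up in the gripper (edge (150,212) to (270,150) in the crop), tilted about 32° with its leading end down and clear of the backstop. I'll lower it.

To row units: -24 mm is -0.48, -20 mm is -0.4, -0.013 rad / 3.1416 = -0.0041.

Call:
steer_hand(deltas={"increments": [[0, -0.48, 0.08, 0, 0, 0], [0, -0.48, 0.08, 0, 0, 0], [0, -0.48, 0.08, 0, 0, 0], [0, -0.48, 0.08, 0, 0, 0], [0, -0.4, 0.08, 0, 0, 0], [-0.04, -0.28, 0.04, 0, -0.0041, 0], [0, -0.1, 0.02, 0, 0, -0.0029], [0, 0, 0, 0, 0, 0]]})

```text
t: 20.4
position: [476.5, -74.0, 72.6]
eef_rot: [2.138, 0.003, 0.153]
ft_force: [-0.9, 2.6, 5.1]
grip_width: 15.1
grasp_force: 50.0
```

```bash
python3 -c "
from kin import *
p=pose()[0];print(p@U,p@V);delta(G(148,270,0,460,142),tool(148))"
```

```text
145.51416479944743 459.5738939965108
t 20.4 p [476.5 -74.   72.6] rpy [2.138 0.003 0.153] F [-0.9  2.6  5.1] q [ 0.72  0.51 -1.01  0.98 -1.03  0.06] w 15.1
move [ 0.1 -3.7  2. ] turn [-0.009  0.002  0.003]
```

The wrist force rose by about 8 N, so the edge is on the counter. I'll open in stages so the board rests on the lower finger.

Call:
steer_hand(deltas={"increments": [[0, 0, 0, 0, 0, 0], [0, 0, 0, 0, 0, 0], [0, 0, 0, 0, 0, 0]]}, finger_gap=22)

```text
t: 20.7
position: [475.5, -74.7, 71.9]
eef_rot: [2.14, 0.004, 0.151]
ft_force: [0.5, 1.0, -0.3]
grip_width: 21.9
grasp_force: 0.5
```

Call:
steer_hand(deltas={"increments": [[0, 0, 0, 0, 0, 0], [0, 0, 0, 0, 0, 0], [0, 0, 0, 0, 0, 0], [0, 0, 0, 0, 0, 0]]}, finger_gap=38)

```text
t: 21.1
position: [475.1, -75.0, 71.6]
eef_rot: [2.139, 0.006, 0.151]
ft_force: [-1.2, 0.6, -1.7]
grip_width: 37.9
grasp_force: 0.4
```

Call:
steer_hand(deltas={"increments": [[0, 0, 0, 0, 0, 0], [0, 0, 0, 0, 0, 0], [0, 0, 0, 0, 0, 0], [0, 0, 0, 0, 0, 0]]}, finger_gap=60)

```text
t: 21.5
position: [475.2, -74.9, 71.6]
eef_rot: [2.139, 0.006, 0.151]
ft_force: [0.2, -0.3, -0.6]
grip_width: 59.1
grasp_force: 0.4
```

```bash
cat > look.py <<'E'
from kin import *
import sys
for n,b in(("scene",(200,90,400,230)),("top",(300,170,450,290))):
    t=manip.capture(n);cv2.imwrite(f"pics/{n}_{sys.argv[1]}.png",t)
    q,ar,m=corners(n,t,(15,90,100),(35,255,255),b);print(n,q.tolist(),ar,[(round(p@U),round(p@V)) for p in (plane(n,x,16) for x in q)])
p=pose()[0];print("uvz",p@U,p@V,p[2])
E
python3 look.py 9
```

```text
scene [[301, 155], [289, 176], [248, 167], [272, 143]] 1170.5 [(170, 394), (148, 485), (267, 522), (273, 400)]
top [[410, 197], [416, 242], [366, 250], [359, 202]] 1894.5 [(275, 518), (274, 396), (138, 392), (136, 522)]
uvz 146.23948465288592 458.12257581806307 71.60231911712403
```

To row units: -3.3 mm is -0.066, -2 mm is -0.04.

Call:
steer_hand(deltas={"increments": [[0, -0.066, 0.04, 0, 0, 0], [0, -0.066, 0.04, 0, 0, 0], [0, -0.066, 0.04, 0, 0, 0], [0, -0.04, 0.024, 0, 0, 0], [0, 0, 0, 0, 0, 0]]}, finger_gap=60)

```text
t: 22.1
position: [475.3, -74.5, 57.4]
eef_rot: [2.138, 0.006, 0.151]
ft_force: [-0.2, 0.6, -0.7]
grip_width: 60.3
grasp_force: 0.5
```

```bash
python3 look.py 10
```

```text
scene [[248, 164], [275, 143], [302, 167], [283, 180]] 1254.5 [(275, 512), (265, 395), (138, 434), (153, 507)]
top [[410, 196], [417, 242], [365, 250], [358, 203]] 1988.5 [(276, 521), (277, 396), (135, 393), (133, 520)]
uvz 145.8373303479969 458.2620268963886 57.727318708365885
```

Call:
steer_hand(deltas={"increments": [[0, -0.048, 0.05, 0.0255, 0, 0], [0, -0.048, 0.05, 0.0255, 0, 0], [0, -0.048, 0.05, 0.0255, 0, 0], [0, -0.048, 0.05, 0.0255, 0, 0], [0, -0.04, 0.05, 0.0255, 0, 0], [0, -0.03, 0.05, 0.0255, 0, 0], [0, 0, 0, 0, 0, 0]]}, finger_gap=60)

```text
t: 22.9
position: [477.8, -75.1, 39.9]
eef_rot: [2.621, 0.006, 0.145]
ft_force: [0.3, 0.6, -0.6]
grip_width: 60.1
grasp_force: 0.5
```

```bash
python3 look.py 11
```

```text
scene [[247, 164], [271, 142], [306, 162], [289, 184]] 1325.5 [(278, 514), (278, 398), (141, 410), (130, 510)]
top [[411, 196], [417, 242], [363, 249], [356, 203]] 1561.0 [(278, 521), (277, 396), (130, 396), (128, 521)]
uvz 146.46425941855273 460.8964335033367 39.47430486663076
```

To row units: -3.5 mm is -0.07, -2 mm is -0.04.

Call:
steer_hand(deltas={"increments": [[0, -0.07, -0.04, 0, 0, 0], [0, -0.07, -0.04, 0, 0, 0], [0, -0.07, -0.04, 0, 0, 0], [0, -0.07, -0.04, 0, 0, 0], [0, -0.07, -0.04, 0, 0, 0], [0, -0.07, -0.04, 0, 0, 0], [0, 0, 0, 0, 0, 0]]}, finger_gap=60)

```text
t: 23.7
position: [474.6, -49.7, 38.9]
eef_rot: [2.619, 0.008, 0.148]
ft_force: [-0.2, 0.1, -0.1]
grip_width: 60.1
grasp_force: 0.0
```

```bash
python3 look.py 12
```

```text
scene [[272, 143], [311, 164], [289, 189], [247, 167]] 1552.5 [(273, 400), (124, 409), (118, 526), (270, 523)]
top [[410, 196], [417, 241], [360, 248], [355, 203]] 1800.0 [(276, 521), (277, 399), (123, 400), (125, 521)]
uvz 121.70636791621246 461.12328521485585 38.93523551403325
```

The board is released and lies flat: the mask in both views gives 150 × 120 mm at u 124..277. Now I'll measure the jar and check reach.

To row units: -40 mm is -0.8, -30 mm is -0.6.

Call:
steer_hand(deltas={"increments": [[0, 0, -0.6, 0, 0, 0], [0, 0, -0.8, 0, 0, 0], [0, 0, -0.8, 0, 0, 0], [0, 0, -0.8, 0, 0, 0], [0, 0, 0, 0, 0, 0]]}, finger_gap=88)

```text
t: 24.3
position: [466.8, 27.5, 172.7]
eef_rot: [2.623, 0.001, 0.15]
ft_force: [-0.4, 0.1, -1.6]
grip_width: 86.7
grasp_force: 0.0
```

```bash
cat > jar.py <<'E'
from kin import *
import sys
K,s4,s6=json.load(open("m.json"));m=(np.array(K),s4,s6)
def jt(t,sg,az=90):
    a=np.radians(az);t=np.radians(t);z=np.sin(t)*np.array([np.cos(a),np.sin(a),0])-np.cos(t)*k_
    y=sg*np.array([np.sin(a),-np.cos(a),0]);return Ro.from_matrix(np.stack([np.cross(y,z),y,z],1))
E
python3 - <<'E'
from jar import *
t=manip.capture("top");s=manip.capture("scene")
# lid: grey bright low-saturation blobs in the windows around the jar
for n,im,b in(("top",t,(205,150,235,185)),("scene",s,(360,255,400,300))):
    h=cv2.cvtColor(im,cv2.COLOR_BGR2HSV);x0,y0,x1,y1=b
    w=cv2.inRange(h,(0,0,70),(180,95,255))[y0:y1,x0:x1]
    N,l,st,c=cv2.connectedComponentsWithStats(w)
    for i in range(1,N):
        if st[i,4]>25:
            e=cv2.fitEllipse(max(cv2.findContours((l==i).astype(np.uint8),0,1)[0],key=len));print(n,st[i],c[i].round(1)+[x0,y0],np.round(e[0],1)+[x0,y0],np.round(e[1],1))
for n,px in(("top",(214,167.8)),("scene",(379.2,271))):print(n,"lid on z=75",plane(n,px,75).round(1))
# base of jar seen in scene: lowest silhouette point and side edges (from the enlarged view)
print("scene base nearest point",plane("scene",(330+(448-260)/4,155+563/4),0).round(1))
print("top base far right edge",plane("top",(180+207/4,90+322/4),0).round(1), plane("top",(180+150/4,90+369/4),0).round(1))
print("bar scene",[plane("scene",p,199).round(1) for p in((334.5,271.5),(347,283))])
q=np.array(manip.observe()["joint_positions"]);print(q.round(2))
for t_ in(33,38):
  for sg in(1,-1):
    for nm,P in(("jar",[614,325,45]),("pre",[614,250,150]),("place",[490,-128,60])):
      P=np.array(P)+jt(t_,sg).apply([0,0,8.]);best=None
      for st in [q]+[np.array([d1,.4,-.2,d4,-1.2,d6]) for d1 in(0,.6,1.2) for d4 in(-1.5,0,1.2) for d6 in(-2,0,2)]:
        x,er=ik(P,jt(t_,sg),st,m);c=er+.1*np.abs(x-q).max()
        if best is None or c<best[0]:best=(c,x,er)
      print(t_,sg,nm,best[1].round(2),round(best[2],1))
E
```

```text
top [ 0  0  2 22 27] [205.2 159.1] [205.5 160.5] [0. 1.]
top [  5   6  15  22 275] [216.3 167.1] [216.4 167.1] [15.  21.9]
top [14 14 12 18 48] [226.3 174.5] [214.6 168.6] [24.5 30.1]
scene [  0   0  17  17 153] [365.3 260.3] [365.3 260.3] [11.7 20.3]
scene [  7   4  24  23 372] [378.9 271. ] [378.8 270.9] [20.6 21.7]
scene [  5  27  23  13 109] [375.1 290.3] [376.2 284.1] [18.7 22.3]
top lid on z=75 [611.9 324.8  75. ]
scene lid on z=75 [619.1 334.1  75. ]
scene base nearest point [633.1 348.3   0. ]
top base far right edge [616.2 296.1   0. ] [582.5 333.9   0. ]
bar scene [array([755.3, 310.9, 199. ]), array([758.9, 346.4, 199. ])]
[ 0.8   0.16 -0.73  0.46 -1.07  0.62]
33 1 jar [ 0.41  0.54 -0.08 -0.78 -0.84 -3.03] 9.8
33 1 pre [ 0.37  0.38 -0.06 -0.6  -1.    3.03] 11.8
33 1 place [-0.31  0.47 -0.21 -0.6  -1.16 -2.51] 0.0
33 -1 jar [ 0.44  0.53 -0.08 -0.73 -0.83  0.03] 0.0
33 -1 pre [ 0.34  0.39 -0.06 -0.65 -1.02 -0.02] 0.0
33 -1 place [-0.31  0.47 -0.21 -0.6  -1.16  0.63] 0.0
38 1 jar [ 0.37  0.55 -0.07 -0.84 -0.88 -2.98] 0.0
38 1 pre [ 0.27  0.41 -0.04 -0.76 -1.06 -3.03] 3.6
38 1 place [-0.36  0.51 -0.17 -0.65 -1.24 -2.45] 0.0
38 -1 jar [ 0.37  0.55 -0.07 -0.84 -0.88  0.16] 0.0
38 -1 pre [ 0.28  0.41 -0.04 -0.75 -1.05  0.08] 0.0
38 -1 place [-0.36  0.51 -0.17 -0.65 -1.24  0.69] 0.0
```

```bash
python3 - <<'E'
from jar import *
R=jt(36,-1);g=np.array([612.5,327,45]);z=R.apply([0,0,1])
P=g+z*(8-125);print(P.round(1));delta(P,R)
E
```

```text
[612.5 258.2 139.7]
t 24.4 p [464.6  24.5 169.3] rpy [2.62  0.007 0.148] F [ 0.1 -0.9  0. ] q [ 0.8   0.16 -0.73  0.46 -1.07  0.62] w 87.3
move [ 181.  -195.7  -79.6] turn [ 0.924 -0.9    1.531]
```

To row units: -24 mm is -0.48, 22 mm is 0.44.

Call:
steer_hand(deltas={"increments": [[0.44, -0.48, -0.26, 0, 0, 0], [0.44, -0.48, -0.26, 0, 0, 0], [0.44, -0.48, -0.26, 0, 0, 0], [0.44, -0.48, -0.26, 0, 0, 0]]}, finger_gap=88, force=10)

```text
t: 24.8
position: [535.5, 144.3, 163.8]
eef_rot: [2.617, 0.01, 0.146]
ft_force: [-0.1, 0.1, 0.2]
grip_width: 87.5
grasp_force: 0.0
```

Call:
steer_hand(deltas={"increments": [[0, 0, 0, 0.021, -0.0204, 0.0347], [0, 0, 0, 0.021, -0.0204, 0.0347], [0, 0, 0, 0.021, -0.0204, 0.0347], [0, 0, 0, 0.021, -0.0204, 0.0347], [0, 0, 0, 0.021, -0.0204, 0.0347], [0, 0, 0, 0.021, -0.0204, 0.0347], [0, 0, 0, 0.021, -0.0204, 0.0347], [0, 0, 0, 0.021, -0.0204, 0.0347]]})

```text
t: 25.6
position: [535.1, 143.6, 163.6]
eef_rot: [3.055, 0.256, -0.839]
ft_force: [0.1, -0.9, 0.1]
grip_width: 87.7
grasp_force: 0.0
```

Call:
steer_hand(deltas={"increments": [[0, 0, 0, 0.021, -0.0204, 0.0347], [0, 0, 0, 0.021, -0.0204, 0.0347], [0, 0, 0, 0.021, -0.0204, 0.0347], [0, 0, 0, 0.021, -0.0204, 0.0347], [0, 0, 0, 0.021, -0.0204, 0.0347], [0, 0, 0, 0.021, -0.0204, 0.0347], [0, 0, 0, 0, 0, 0]]})

```text
t: 26.3
position: [533.4, 142.3, 163.1]
eef_rot: [3.137, 0.626, -1.577]
ft_force: [0.4, -0.1, 1.8]
grip_width: 87.8
grasp_force: 0.0
```

```bash
python3 - <<'E'
from jar import *
R=jt(36,-1);g=np.array([612.5,327,45]);z=R.apply([0,0,1])
P=g+z*(8-125);print(P.round(1));delta(P,R)
E
```

```text
[612.5 258.2 139.7]
t 26.3 p [533.4 142.3 163.1] rpy [ 3.137  0.626 -1.577] F [ 0.4 -0.1  1.8] q [ 0.14  0.27 -0.2  -0.7  -1.12  0.18] w 87.8
move [-80.6 -78.8  86.8] turn [ 0.001 -0.002 -0.005]
```

To row units: 23.8 mm is 0.476, 21 mm is 0.42, -0.005 rad / 3.1416 = -0.0016.

Call:
steer_hand(deltas={"increments": [[-0.4, -0.4, 0.42, 0, 0, 0], [-0.4, -0.4, 0.42, 0, 0, 0], [-0.4, -0.4, 0.42, 0, 0, 0], [-0.412, -0.376, 0.476, 0, 0, -0.0016], [0, 0, 0, 0, 0, 0]]})

```text
t: 26.8
position: [614.0, 264.0, 139.1]
eef_rot: [-3.14, 0.623, -1.557]
ft_force: [-1.6, -0.9, -0.2]
grip_width: 87.6
grasp_force: 0.0
```

```bash
python3 - <<'E'
from jar import *
R=jt(36,-1);g=np.array([612.5,327,45]);z=R.apply([0,0,1])
delta(g+z*8,R)
t=manip.capture("top");s=manip.capture("scene")
f=lambda im,x0,y0,w,h:cv2.resize(im[y0:y0+h,x0:x0+w],None,fx=3,fy=3,interpolation=2)
cv2.imwrite("pics/j.png",np.hstack([f(t,170,90,110,190),f(s,330,155,150,190)]))
E
```

```text
t 26.8 p [614.  264.  139.1] rpy [-3.14   0.623 -1.557] F [-1.6 -0.9 -0.2] q [ 0.32  0.41 -0.05 -0.71 -1.03  0.04] w 87.6
move [  3.7   0.9 121.2] turn [ 0.006 -0.005  0.011]
```

Careful with the scale: shifts go in shares of 50 mm and turns go in shares of 180 degrees. That gives: 20 mm is 0.4, 15 mm is 0.3, 0.011 rad / 3.1416 = 0.0035.

Call:
steer_hand(deltas={"increments": [[0.02, 0, 0.3, 0, 0, 0.0035], [0.02, 0, 0.4, 0, 0, 0], [0.02, 0, 0.4, 0, 0, 0], [0.014, 0.018, 0.4, 0, 0, 0], [0, 0, 0.3, 0, 0, 0], [0, 0, 0, 0, 0, 0]]})

```text
t: 27.5
position: [611.1, 312.0, 63.9]
eef_rot: [3.134, 0.624, -1.575]
ft_force: [-0.5, -0.2, -0.3]
grip_width: 87.5
grasp_force: 0.0
```

```bash
python3 - <<'E'
from jar import *
R=jt(36,-1);g=np.array([612.5,327,45]);z=R.apply([0,0,1])
delta(g+z*8,R)
E
```

```text
t 27.5 p [611.1 312.   63.9] rpy [ 3.134  0.624 -1.575] F [-0.5 -0.2 -0.3] q [ 0.38  0.5  -0.08 -0.77 -0.9   0.08] w 87.5
move [-1.2 -1.6 32.1] turn [ 0.006 -0.004 -0.003]
```

To row units: 12 mm is 0.24, 8 mm is 0.16.

Call:
steer_hand(deltas={"increments": [[-0.02, -0.032, 0.24, 0, 0, 0], [0, 0, 0.24, 0, 0, 0], [0, 0, 0.16, 0, 0, 0], [0, 0, 0, 0, 0, 0]]})

```text
t: 27.9
position: [613.6, 331.0, 40.4]
eef_rot: [3.137, 0.625, -1.573]
ft_force: [0.8, 0.9, 0.0]
grip_width: 87.9
grasp_force: 0.0
```

Call:
steer_hand(deltas={"increments": [[0, 0, 0, 0, 0, 0], [0, 0, 0, 0, 0, 0], [0, 0, 0, 0, 0, 0], [0, 0, 0, 0, 0, 0], [0, 0, 0, 0, 0, 0], [0, 0, 0, 0, 0, 0]]}, finger_gap=0, force=6)

```text
t: 28.5
position: [614.5, 330.4, 42.0]
eef_rot: [3.14, 0.625, -1.572]
ft_force: [-1.0, -1.3, 2.9]
grip_width: 59.9
grasp_force: 6.0
```

```bash
python3 -c "
from jar import *
delta([612,330,40],jt(36,-1))"
```

```text
t 28.5 p [614.5 330.4  42. ] rpy [ 3.14   0.625 -1.572] F [-1.  -1.3  2.9] q [ 0.4   0.54 -0.07 -0.79 -0.86  0.09] w 59.9
move [1.5 2.5 1.4] turn [ 0.001 -0.003 -0.001]
```

The opening is 59.9 mm, which matches the jar's 60 mm. I'll grip, lift and draw it back from under the bar.

To row units: -20 mm is -0.4, -14 mm is -0.28.

Call:
steer_hand(deltas={"increments": [[0, 0, 0, 0, 0, 0], [0, 0, 0, 0, 0, 0], [-0.06, 0, -0.08, 0, 0, 0], [-0.07, 0, -0.1, 0, 0, 0], [0.16, 0, -0.28, 0, 0, 0], [0.18, 0, -0.4, 0, 0, 0], [0.18, 0, -0.4, 0, 0, 0], [0.18, 0, -0.4, 0, 0, 0]]}, finger_gap=0, force=35)

```text
t: 29.3
position: [614.5, 256.7, 93.4]
eef_rot: [3.139, 0.625, -1.573]
ft_force: [0.0, -0.2, -2.1]
grip_width: 58.8
grasp_force: 35.0
```

Call:
steer_hand(deltas={"increments": [[0.18, 0, -0.4, 0, 0, 0], [0, 0, 0, 0, 0, 0]]})

```text
t: 29.5
position: [615.8, 236.4, 105.8]
eef_rot: [-3.14, 0.625, -1.573]
ft_force: [0.9, 0.1, -1.3]
grip_width: 59.1
grasp_force: 35.0
```

```bash
python3 -c "
from jar import *
delta([486,-125,118],jt(36,-1))"
```

```text
t 29.5 p [615.8 236.4 105.8] rpy [-3.14   0.625 -1.573] F [ 0.9  0.1 -1.3] q [ 0.27  0.44 -0.07 -0.73 -1.    0.12] w 59.1
move [ 286.2  128.8 -221.7] turn [-0.003 -0.004 -0.002]
```

To row units: 28 mm is 0.56, 26 mm is 0.52.

Call:
steer_hand(deltas={"increments": [[0.3, 0.2, -0.2, 0, 0, 0], [0.52, 0.28, -0.4, 0, 0, 0], [0.56, 0.28, -0.44, 0, 0, 0], [0.56, 0.28, -0.44, 0, 0, 0], [0.56, 0.28, -0.44, 0, 0, 0], [0.56, 0.28, -0.44, 0, 0, 0], [0.56, 0.26, -0.44, 0, 0, 0], [0.56, 0.24, -0.44, 0, 0, 0]]})

```text
t: 30.3
position: [508.0, -26.1, 112.8]
eef_rot: [3.139, 0.625, -1.573]
ft_force: [-0.1, -0.7, -3.0]
grip_width: 58.8
grasp_force: 35.0
```

Call:
steer_hand(deltas={"increments": [[0.56, 0.2, -0.44, 0, 0, 0], [0.56, 0.18, -0.44, 0, 0, 0], [0.3, 0.08, -0.24, 0, 0, 0], [0, 0, 0, 0, 0, 0]]})

```text
t: 30.7
position: [485.4, -117.6, 116.3]
eef_rot: [3.139, 0.624, -1.576]
ft_force: [0.5, 1.2, -3.1]
grip_width: 58.9
grasp_force: 35.0
```

```bash
python3 -c "
from jar import *
delta([486,-124,75],jt(36,-1))"
python3 look.py 20
```

```text
t 30.7 p [ 485.4 -117.6  116.3] rpy [ 3.139  0.624 -1.576] F [ 0.5  1.2 -3.1] q [-0.33  0.4  -0.16 -0.61 -1.3   0.58] w 58.9
move [29.3 -0.7 29.8] turn [-0.    -0.004 -0.004]
scene [[248, 169], [265, 149], [312, 163], [288, 189]] 1392.5 [(262, 528), (274, 433), (124, 404), (121, 527)]
top [[394, 198], [394, 244], [361, 247], [356, 203]] 1049.0 [(232, 521), (215, 399), (126, 402), (128, 521)]
uvz 187.6710212475568 462.5272645472699 116.35568102557777
```

To row units: 10 mm is 0.2, 9 mm is 0.18, -0.004 rad / 3.1416 = -0.0013.

Call:
steer_hand(deltas={"increments": [[0.2, -0.014, 0.2, 0, -0.0013, 0], [0.2, 0, 0.2, 0, 0, 0], [0.18, 0, 0.2, 0, 0, 0], [0.08, 0, 0.11, 0, 0, 0], [0.06, 0, 0.084, 0, 0, 0], [0.05, 0, 0.068, 0, 0, 0], [0, 0, 0, 0, 0, 0]]})

```text
t: 31.5
position: [486.7, -120.4, 58.5]
eef_rot: [3.138, 0.629, -1.573]
ft_force: [0.3, -0.3, -2.5]
grip_width: 58.5
grasp_force: 35.0
```

```bash
python3 -c "
from jar import *
delta([486,-124,52],jt(36,-1))"
```

```text
t 31.5 p [ 486.7 -120.4   58.5] rpy [ 3.138  0.629 -1.573] F [ 0.3 -0.3 -2.5] q [-0.34  0.48 -0.19 -0.63 -1.22  0.66] w 58.5
move [6.7 0.7 3.1] turn [ 0.002  0.001 -0.002]
```

To row units: 4.5 mm is 0.09, 1 mm is 0.02, 0.002 rad / 3.1416 = 0.0006.

Call:
steer_hand(deltas={"increments": [[0.09, 0.014, 0.02, 0.0006, -0.0003, 0], [0.02, 0, 0.02, 0, 0, 0], [0.012, 0, 0.016, 0, 0, 0], [0, 0, 0, 0, 0, 0]]})

```text
t: 31.9
position: [486.1, -123.9, 53.1]
eef_rot: [3.141, 0.63, -1.573]
ft_force: [-0.3, -0.1, -2.6]
grip_width: 58.9
grasp_force: 35.0
```

```bash
python3 -c "
from jar import *
delta([486,-124,52],jt(36,-1))"
```

```text
t 31.9 p [ 486.1 -123.9   53.1] rpy [ 3.141  0.63  -1.573] F [-0.3 -0.1 -2.6] q [-0.35  0.49 -0.19 -0.63 -1.21  0.67] w 58.9
move [0.7 0.1 0.9] turn [-0.001  0.002 -0.002]
```

To row units: 0.8 mm is 0.016, 0.6 mm is 0.012.

Call:
steer_hand(deltas={"increments": [[0.012, 0, 0.016, 0, 0, 0], [0.006, 0, 0.008, 0, 0, 0], [0, 0, 0, 0, 0, 0]]})

```text
t: 32.2
position: [486.3, -123.8, 52.0]
eef_rot: [3.141, 0.63, -1.572]
ft_force: [0.5, -0.5, 1.7]
grip_width: 59.0
grasp_force: 35.0
```

Call:
steer_hand(deltas={"increments": [[0.012, 0, 0.016, 0, 0, 0], [0, 0, 0, 0, 0, 0], [0, 0, 0, 0, 0, 0]]})

```text
t: 32.5
position: [486.3, -123.8, 51.9]
eef_rot: [-3.141, 0.631, -1.571]
ft_force: [-1.4, 0.3, 10.5]
grip_width: 58.7
grasp_force: 35.0
```

Contact came at TCP z = 52, which puts the jar base 10 mm up, on the recess floor. I'll relax the press, open and back off.

To row units: -0.7 mm is -0.014, -0.5 mm is -0.01.

Call:
steer_hand(deltas={"increments": [[-0.01, 0, -0.014, 0, 0, 0], [0, 0, 0, 0, 0, 0]]})

```text
t: 32.7
position: [486.3, -123.8, 51.9]
eef_rot: [3.142, 0.63, -1.572]
ft_force: [-0.2, -0.7, 6.3]
grip_width: 58.8
grasp_force: 35.0
```

Call:
steer_hand(deltas={"increments": [[0, 0, 0, 0, 0, 0], [0, 0, 0, 0, 0, 0], [0, 0, 0, 0, 0, 0], [0, 0, 0, 0, 0, 0]]}, finger_gap=66, force=5)

```text
t: 33.1
position: [486.1, -123.9, 51.2]
eef_rot: [3.14, 0.63, -1.573]
ft_force: [-0.6, -0.4, -0.6]
grip_width: 65.9
grasp_force: 0.0
```

Call:
steer_hand(deltas={"increments": [[0, 0, 0, 0, 0, 0], [0, 0, 0, 0, 0, 0], [0, 0, -0.2, 0, 0, 0], [0, 0, -0.5, 0, 0, 0], [0, 0, -0.8, 0, 0, 0], [0, 0, -0.8, 0, 0, 0], [0, 0, -0.8, 0, 0, 0], [0, 0, 0, 0, 0, 0]]}, finger_gap=86)

```text
t: 33.9
position: [487.6, -219.6, 181.4]
eef_rot: [-3.134, 0.624, -1.569]
ft_force: [1.0, -0.0, 0.2]
grip_width: 86.2
grasp_force: 0.0
```

Call:
steer_hand(deltas={"increments": [[0, 0, -0.9, 0, 0, 0], [0, 0, -0.9, 0, 0, 0], [0, 0, 0, 0, 0, 0]]})

```text
t: 34.2
position: [486.9, -272.6, 254.2]
eef_rot: [-3.135, 0.623, -1.57]
ft_force: [0.9, -0.9, -0.5]
grip_width: 85.9
grasp_force: 0.0
```

```bash
python3 - <<'E'
from h import *
s=manip.capture("scene");t=manip.capture("top")
f=lambda im,x0,y0,w,h:cv2.resize(im[y0:y0+h,x0:x0+w],None,fx=3,fy=3,interpolation=2)
cv2.imwrite("pics/fin.png",np.hstack([f(s,210,80,130,130),f(t,325,155,130,130)]))
E
```

```text
(no output)
```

View pics/fin.png

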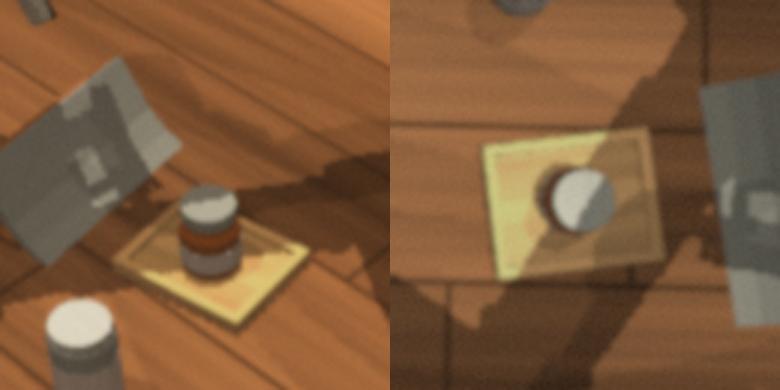

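The picture shows the board flat and rim up, with the jar standing upright near its middle (lid at (583,200), board centre at about (573,204) in the top crop). The gripper is clear, so I'll hand in.

```bash
python3 -c "
from plant import manip
print(manip.job_done())"
```

```text
the job is handed in; nothing more can be done
None
```

The job is handed in after about 34 s of robot time: the board lies flat and rim side up, and the jar stands upright inside the rim near its middle, with the gripper clear of both; the verdict was not shown.

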